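# Reset the belt sander's guard interlock

### The job

Reset the belt sander at its green control box: with a fingertip, push the orange interlock slide fully home towards the grey receiver, then press the two yellow reset buttons well down together, one fingertip on each, hold both down for two seconds without a break, and let them come back up. Never press one yellow button without the other, nor press the pair before the slide is home, and do not press the red stop button or the blue box's white buttons. Nothing is to be picked up: leave all the loose things where they are.

Things in the scene. Friction and masses are not known exactly. Their poses are not given: they have to be found in the camera images.
- sander_box: The belt sander's control box: pale green, fixed, 150 mm (its x) x 210 mm (its y) x 60 mm tall, turned about the vertical; origin under its centre, z up. On its flat lid, in its own frame: yellow reset buttons at x +15, y +10 and -50 mm; red stop button at x +30, y +72 mm; orange slide running along y at x -50 mm towards a grey block.
- receiver (a point): Middle of the top of the grey receiver block fixed on the green box, 40 x 40 mm, its top 90 mm above the table (30 mm above the lid); the orange slide is pushed towards it.
- reset_pair (a point): Point midway between the two yellow buttons at the height of their unpressed tops, 86 mm above the table. Orientation is that of the green box: the buttons lie 30 mm either side of it along its y axis (60 mm between centres), so the two fingertips must be about 60 mm apart, centre to centre.
- reset_left (a joint): Round yellow push button, 28 mm diameter, spring return; joint value = depth pressed in m, 0 up, 10 mm fully down; needs about 1.5 N to start moving and 5 N fully down. The one at +y on the green box.
- reset_right (a joint): Round yellow push button, 28 mm diameter, spring return; joint value = depth pressed in m, 0 up, 10 mm fully down; needs about 1.5 N to start moving and 5 N fully down. The one at -y on the green box.
- reset_left_top (a point): Centre of the top face of the +y yellow button (28 mm diameter), which moves with the button; unpressed it lies 86 mm above the table (26 mm above the lid of its box). Its black housing is 44 mm across and 12 mm high.
- reset_right_top (a point): Centre of the top face of the -y yellow button (28 mm diameter), which moves with the button; unpressed it lies 86 mm above the table (26 mm above the lid of its box). Its black housing is 44 mm across and 12 mm high.
- interlock (a joint): Position in m of the orange guard-interlock slide along the green box's +y: 0 fully out, 0.060 fully home (a hard stop, its front then 7 mm short of the grey receiver, its steel pin inside it). Starts somewhere from 0 to 0.030. It drags with about 2 N of friction and stays where it is left.
- interlock_push (a point): Centre of the face of the orange slide to push on, away from the grey receiver, 84 mm above the table; push along the green box's +y (axes are the box's). The orange head is 32 mm (x) x 16 mm (y), 74 to 94 mm above the table. The rail under it is 26 mm wide, its top at 66 mm, and reaches 32 mm beyond the push face when fully out; the lid is at 60 mm.
- sander_stop (a joint): Red stop button on the green box, 30 mm diameter, top 82 mm above the table; joint value = depth pressed in m, 0 up, 6 mm fully down. Not to be pressed.
- grinder_box: The bench grinder's control box: blue, fixed to the table, 130 x 170 x 60 mm; origin under its centre, z up. It carries two white buttons (28 mm diameter, tops 86 mm above the table, at its x +20, y +30 and -30 mm) and a black dial. Not part of the job. The green and the blue box may each stand on the left or on the right.
- grinder_left (a joint): Round white push button, 28 mm diameter, spring return; joint value = depth pressed in m, 0 up, 10 mm fully down; needs about 1.5 N to start moving and 5 N fully down. On the blue box; not to be pressed.
- grinder_right (a joint): Round white push button, 28 mm diameter, spring return; joint value = depth pressed in m, 0 up, 10 mm fully down; needs about 1.5 N to start moving and 5 N fully down. On the blue box; not to be pressed.
- drift: loose brass drift pin, 16 mm diameter, 50 mm tall, standing on the green box behind the yellow buttons; origin at the centre of its foot. Leave it where it is.
- red_jar: loose red jar with black cap, 56 mm diameter, 85 mm tall, on the table just behind the green box; origin under its centre. Leave it where it is.
- blank: loose knife blank, 195 mm long, 28 mm wide, 11 mm thick, steel blade and dark wood handle, lying on the table nearest the robot; origin under its middle, x axis towards the blade's tip. Leave it where it is.
- tin: loose tin can with white paper label, 72 mm diameter, 100 mm tall, beyond the gap between the two boxes; origin under its centre. Leave it where it is.
- screwdriver: loose screwdriver with a red handle, 200 mm long, lying on the table near the robot on its left; origin under its middle. Leave it where it is.
- sand_block: loose cork sanding block, 45 x 90 x 26 mm, on the table just behind the blue box; origin under its centre. Leave it where it is.
- tape: loose yellow tape measure, 65 x 38 x 60 mm, standing on the table near the robot on its right; origin under its centre. Leave it where it is.

How it is judged (in metres and radians):
On the way, in this order (a step that is already met when the one before it is completed fails the run):
1. the orange slide is pushed fully home (within 4 mm of its stop) (value of joint interlock above 0.056 m and value of joint each of reset_left, reset_right below 0.002 m), for 0.1 s.
2. both yellow buttons are pressed at least 6 of their 10 mm at once, a finger on each, for 1.7 s without a break (value of joint each of reset_left, reset_right above 0.006 m and contact force between the fingers and reset_left above 0.5 N and contact force between the fingers and reset_right above 0.5 N and value of joint interlock above 0.056 m), for 1.7 s.
3. both yellow buttons are let up again (value of joint each of reset_left, reset_right below 0.002 m), for 0.1 s.
At the end, for the whole second after the job is handed in: The orange slide is within 4 mm of its home stop, both yellow buttons are back up (less than 2 mm down) after having been held down together, no other button is pressed, and every loose thing is at rest within 25 mm of where it started (all of step 3 and value of joint interlock above 0.056 m and value of joint sander_stop below 0.0015 m and value of joint each of grinder_left, grinder_right below 0.002 m and distance of each of drift, red_jar, blank, tin, screwdriver, sand_block, tape from where it was at the start of the episode below 0.025 m and linear speed of each of drift, red_jar, blank, tin, screwdriver, sand_block, tape below 0.02 m/s); the robot touches nothing.
It fails at once if one yellow button is pressed without the other (one more than 6 mm down, the other less than 2 mm) ((value of joint reset_left above 0.006 m and value of joint reset_right below 0.002 m) or (value of joint reset_right above 0.006 m and value of joint reset_left below 0.002 m)).
It fails at once if a yellow button is pressed before the slide is home (value of joint interlock below 0.054 m and value of joint any of reset_left, reset_right above 0.006 m).
It fails at once if the red stop button is pressed (more than 3 mm) (value of joint sander_stop above 0.003 m).
It fails at once if a white button of the blue box is pressed (more than 4 mm) (value of joint any of grinder_left, grinder_right above 0.004 m).
It fails at once if a loose thing is knocked, carried or lifted (moved more than 30 mm) (distance of any of drift, red_jar, blank, tin, screwdriver, sand_block, tape from where it was at the start of the episode above 0.03 m).
It also fails if it takes over 42 s, if anything falls off the work surface, if the arm or the gripper's body presses on something with over 40 N, if the wrist force passes 120 N, or if a joint passes its speed limit or range.

### The arm

A 6-joint arm with a two-finger parallel gripper is mounted at the origin on the work surface. World frame = base frame: x ahead of the robot, y to its left, z up, the work surface at z = 0. Lengths are in m, angles in degrees, forces in N, time in s.
With the tool pointing down it reaches from about 0.35 to 0.875 m from the base axis. Payload 4.2 kg.
Tool frame: the origin (TCP) lies midway between the tips of the shut fingers; the grasp point (between the pads) lies r.grasp_offset behind it (r.grasp_offset is the distance from the TCP to the grasp point, in m); z points along the fingers, y is the direction in which the jaws open and shut (so a half turn about z gives the same grasp; the last joint's range is limited). The gripper opens to 87 mm and grips with 3 to 60 N. Pads are 19 mm wide; open, the fingers measure 117 mm over their backs; the gripper's body (75 mm by 190 mm) begins 51 mm behind the grasp point.
Start: joints at [90.218, 22.042, 0.453, 0, -68.411, -14.817], TCP at [0.158, 0.605, 0.223] pointing down, gripper open.
Joint ranges: [-179.83, 179.83], [-69.29, 118.12], [-61.27, 80.66], [-181.25, 117.63], [-171.15, -9.14], [-177.46, 177.46]. Speed limits (degrees/s): [159.86, 159.86, 180, 180, 180, 180].

### API

Orientations are given as a 3x3 rotation matrix whose columns are the frame's x, y, z axes.
In Python, from station import sense, optics, r gives the robot as it stands. The module is installed in compiled form; this text tells all that it offers.
- The arm moves only by the tool servo_tool, never from a script. Its argument "deltas" is a list of rows, each an object with "slide": the shift along the tool's x, y, z in units of 25 mm (1.0 is 25 mm), a list of three; "spin": the turn about the tool's z in units of 8 degrees (1.0 is 8 degrees). A call has 1 to 10 rows; each row shifts and turns the pose as measured when the row begins, along the tool's axes as they then stand; what a row does not reach is not made up. A row lasts 1/10 s, in which the tool goes at most 50 mm and 8.59 degrees, less where a joint would pass 70% of its speed; a pose out of reach is approached as far as the arm can. A call is refused whole if a number of a shift passes 1 or a number of a turn 1, either way. A call with a gripper value outside its range is refused whole. "gripper" is the closure in counts, from 0 (fully open) to 255 (shut), set as the call begins (left out, the last holds). The fingers move at their own pace and stop on an object; the grip force is fixed at half the most. Time passes only in rows, so rows that do not move let the fingers close. It gives the time, the measured TCP pose, the force and the opening at its end, in the units of the state.
- sense(): the state, without advancing time (a new reading comes with each control period).
- optics.capture(name): name is "scene" or "top" or "wrist"; returns a dict with "frame" (420x560x3 uint8, red, green, blue), "camera_matrix" (3x3 intrinsics, pixels), "eye" and "rotation" of the camera in the world. Camera axes: x right, y down, z forward; pixel columns grow to the right and rows downward; lengths in m; the calibration is good to about 2 mm. A picture is of the moment at which its call begins. There is no depth.
- r.finish_job(): hands the job in, once; it reports no verdict.
The state is a dict: "time_s": time; "joints": joint angles; "joint_velocities": joint speeds; "effort": joint torques, N m; "tcp_pos": TCP position; "ee_rot": TCP orientation; "wrist_force": force on the tool from outside, world axes, zero at the start; "moment": the same for the moment, N m; "gripper_width": opening from 0.0 (shut) to 1.0 (fully open).
Only numpy, scipy, OpenCV 4.12 (cv2) and the standard library are available. Lean on these libraries where they do the work, as an engineer would, in place of code of your own. Each camera call takes 0.05 s, during which the arm holds its last target.

## Working session

There is one attempt and no reset: what is moved stays moved. The work goes in short steps, Python scripts to look and compute and a tool call to move; the robot and the scene stay as the last step left them, time stands still between calls to the robot, and variables do not carry over. Pictures are saved under pics/ and viewed, and the job is handed in when it is done.

Besides the shell and the picture viewer there is one more tool, called after ">>>" in YAML: its name, and indented under it one key for each argument. servo_tool: Moves the arm, as the interface text tells. Its arguments: {"type":"object","properties":{"deltas":{"type":"array"},"gripper":{"type":"number"}},"required":["deltas"]}

```bash
mkdir -p pics; cat > h.py <<'E'
from station import sense, optics, r
import numpy as np, cv2, json
def cap(n,tag):
    c=optics.capture(n); cv2.imwrite(f'pics/{tag}.png',c['frame'][:,:,::-1]); 
    np.savez(f'{tag}.npz',**{k:np.array(v) for k,v in c.items()}); return c
def ray(c,u,v,z):
    K=np.array(c['camera_matrix']);R=np.array(c['rotation']);e=np.array(c['eye'])
    d=R@np.linalg.inv(K)@np.array([u,v,1.]); return e+d*(z-e[2])/d[2]
def proj(c,p):
    K=np.array(c['camera_matrix']);R=np.array(c['rotation']);e=np.array(c['eye'])
    q=K@(R.T@(np.array(p)-e)); return q[:2]/q[2]
E
python3 - <<'E'
from h import *
for n in ['scene','top']:
    c=cap(n,n+'0'); print(n,c['eye'],c['rotation'],c['camera_matrix'])
s=sense(); print(s, r.grasp_offset)
E
```

```text
scene [ 1.26383356 -0.02652715  0.68926966] [[ 0.04567164  0.63183439 -0.77375669]
 [ 0.99892564 -0.02279684  0.04034698]
 [ 0.0078534  -0.7747681  -0.63219673]] [[427.83774261   0.         283.44489747]
 [  0.         427.83774261 208.61892145]
 [  0.           0.           1.        ]]
top [2.36219054e-01 1.26497371e-03 1.56986779e+00] [[-0.04314454 -0.97571366  0.21475893]
 [-0.99906155  0.04295706 -0.00554232]
 [-0.00381769 -0.21479651 -0.97665136]] [[544.74806789   0.         282.70994868]
 [  0.         544.74806789 207.4808745 ]
 [  0.           0.           1.        ]]
{'time_s': 0.1, 'joints': array([ 9.02178627e+01,  2.20856106e+01,  3.86926891e-01, -2.45149558e-02,
       -6.84120726e+01, -1.48193439e+01]), 'joint_velocities': array([ 0.02002492, -0.10597723,  0.18860374,  0.12911957,  0.03557177,
        0.05033803]), 'effort': array([-3.66814020e-04, -3.91687274e+01,  1.87934035e+01,  4.23191249e+00,
        1.34776978e-02, -7.36192419e-05]), 'tcp_pos': array([0.15738142, 0.60429445, 0.22157427]), 'ee_rot': array([[ 9.67662881e-01, -2.52246698e-01, -3.90500509e-04],
       [-2.52246977e-01, -9.67660953e-01, -1.93452785e-03],
       [ 1.10106167e-04,  1.97047336e-03, -9.99998053e-01]]), 'wrist_force': array([-0.00914516,  0.3711561 , -0.21405691]), 'moment': array([-0.0102573 , -0.00836841, -0.04858026]), 'gripper_width': 1.0006819827971922} 0.0187
```

View pics/scene0.png

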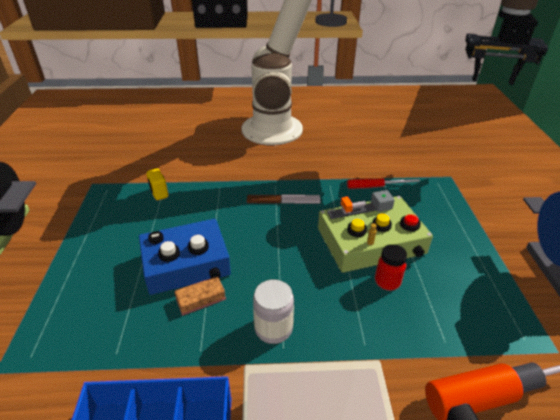

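View pics/top0.png

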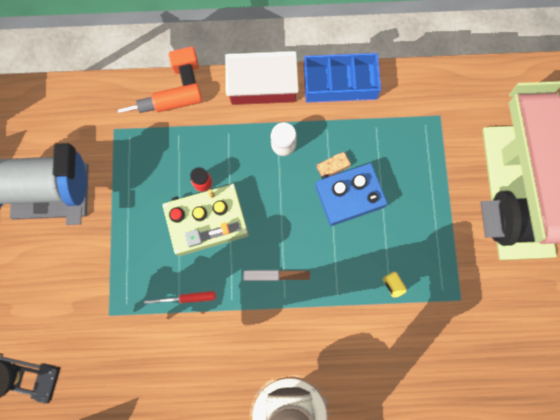

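```bash
python3 - <<'E'
import cv2
a=cv2.imread('pics/top0.png')[160:270,140:270]; cv2.imwrite('pics/t0z.png',cv2.resize(a,None,fx=6,fy=5.4545,interpolation=cv2.INTER_CUBIC)[:600])
a=cv2.imread('pics/scene0.png')[170:300,300:450]; cv2.imwrite('pics/s0z.png',cv2.resize(a,None,fx=4,fy=4,interpolation=cv2.INTER_CUBIC))
E
```

```text
(no output)
```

View pics/t0z.png

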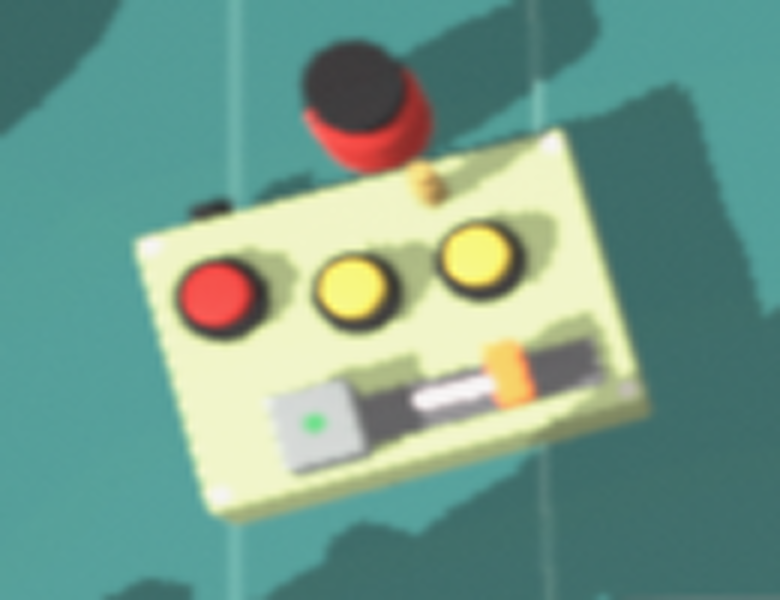

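View pics/s0z.png

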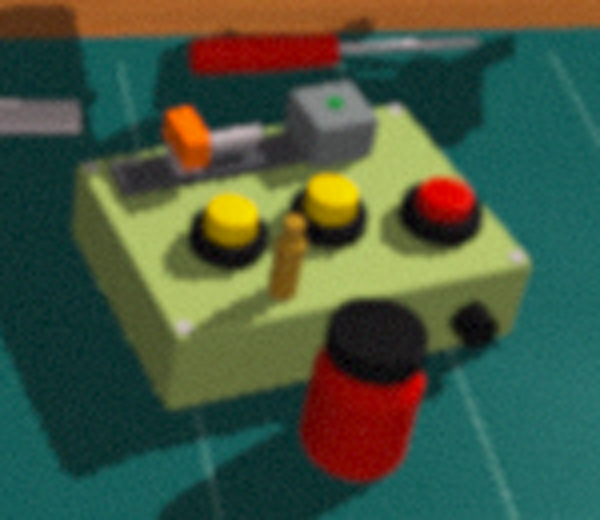

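```bash
cat > fit.py <<'E'
from h import *
from scipy.optimize import least_squares
T=dict(np.load('top0.npz'));S=dict(np.load('scene0.npz'))
zt=lambda u,v:((u+.5)/6-.5+140,(v+.5)/5.4545-.5+160)
zs=lambda u,v:((u+.5)/4-.5+300,(v+.5)/4-.5+170)
obs=[(T,zt(352,287),(.015,.010,.086)),(T,zt(477,256),(.015,-.05,.086)),(T,zt(217,294),(.030,.072,.082)),
(S,zs(232,213),(.015,-.05,.086)),(S,zs(333,191),(.015,.01,.086)),(S,zs(445,195),(.030,.072,.082)),
(T,zt(138,240),(.075,.105,.06)),(T,zt(562,130),(.075,-.105,.06)),(T,zt(646,394),(-.075,-.105,.06)),
(S,zs(528,262),(.075,.105,.06)),(S,zs(178,340),(.075,-.105,.06))]
def W(p,q):
    c,s=np.cos(p[2]),np.sin(p[2]); return np.array([p[0]+c*q[0]-s*q[1],p[1]+s*q[0]+c*q[1],q[2]])
f=lambda p:np.concatenate([proj(c,W(p,q))-uv for c,uv,q in obs])
if __name__=='__main__':
    s=least_squares(f,[.5,.25,0],loss='soft_l1'); p=s.x
    print(p[:2],np.degrees(p[2])); print(f(p).reshape(-1,2).round(1).tolist())
    np.save('box.npy',p)
    for n in ['T','S']:
        o=[obs[i] for i in range(len(obs)) if (obs[i][0] is T)==(n=='T')]
        g=lambda p:np.concatenate([proj(c,W(p,q))-uv for c,uv,q in o]); x=least_squares(g,p).x;print(n,x[:2],np.degrees(x[2]))
    def box(P): d=P[:2]-p[:2];c,s_=np.cos(p[2]),np.sin(p[2]);return [c*d[0]+s_*d[1],-s_*d[0]+c*d[1]]
    for uv in [(483,347),(522,340),(535,400),(497,408)]: print('slide',box(ray(T,*zt(*uv),.094)))
    print('rec',box(ray(T,*zt(315,423),.09)),box(ray(S,*zs(335,103),.09)))
    print('drift top',box(ray(S,*zs(293,222),.05+.06)),box(ray(T,*zt(420,175),.11)))
    print('jar',box(ray(T,*zt(353,85),.085)))
    print('L,R',W(p,(.015,.01,.086)),W(p,(.015,-.05,.086)),'mid',W(p,(.015,-.02,.086)))
E
python3 fit.py
```

```text
[0.54870418 0.2143672 ] 14.25934852305316
[[0.2, -0.5], [0.2, -0.9], [0.1, -0.2], [-0.0, -1.2], [-0.1, -0.8], [0.2, -1.3], [-0.3, -0.3], [0.1, -0.8], [0.4, 0.2], [1.5, -0.2], [-0.3, -0.2]]
T [0.54755783 0.21475637] 14.172213904583138
S [0.55094586 0.21311614] 14.614047880873647
slide [np.float64(-0.03554408762520464), np.float64(-0.039479197000619075)]
slide [np.float64(-0.03724628196401179), np.float64(-0.0576097822156548)]
slide [np.float64(-0.06861758092429557), np.float64(-0.05510710583827996)]
slide [np.float64(-0.06753210395179195), np.float64(-0.037360818077108185)]
rec [np.float64(-0.05006050796430128), np.float64(0.04483630390029732)] [np.float64(-0.04909139285690909), np.float64(0.04369871017293818)]
drift top [np.float64(0.05848975187889148), np.float64(-0.038738885483126456)] [np.float64(0.05489224761066687), np.float64(-0.03609035926816199)]
jar [np.float64(0.11752305544951647), np.float64(-0.01674520604379217)]
L,R [0.56077892 0.22775378 0.086     ] [0.57555761 0.16960234 0.086     ] mid [0.56816827 0.19867806 0.086     ]
```

>>> servo_tool:
  deltas:
    - {"slide":[0,0,0],"spin":-0.9}
    - {"slide":[0,0,0],"spin":-0.9}
    - {"slide":[0,0,0],"spin":-0.9}
    - {"slide":[0,0,0],"spin":-0.9}
  gripper: 255

```text
time_s: 0.5
tcp_pos: [0.157, 0.6029, 0.2188]
ee_rot: [[0.965, 0.263, -0.002], [0.263, -0.965, -0.007], [-0.003, 0.007, -1.0]]
wrist_force: [-0.2, -0.6, 0.2]
gripper_width: 0.722
```

```bash
cat > go.py <<'E'
from fit import *
import sys
p=np.load('box.npy'); s=sense()
def tobox(P): d=P[:2]-p[:2];c,s_=np.cos(p[2]),np.sin(p[2]);return np.array([c*d[0]+s_*d[1],-s_*d[0]+c*d[1],P[2]])
R=s['ee_rot']; t=s['tcp_pos']
print('t',s['time_s'],'box tcp mm',(tobox(t)*1e3).round(1),'F',s['wrist_force'].round(2),'w',round(float(s['gripper_width']),3))
byaw=np.degrees(np.arctan2(-R[0,1],-(-1)*-1*R[1,1]*-1)) if 0 else np.degrees(np.arctan2(R[1,0],R[0,0]))
print('yaw err deg',round(np.degrees(p[2])-byaw,2),'tilt',(R[:,2]).round(4),'J',s['joints'].round(1))
if len(sys.argv)>3:
    g=W(p,np.array([float(a)/1e3 for a in sys.argv[1:4]]))
    print('delta units',(R.T@(g-t)/.025).round(3), 'dist',np.linalg.norm(g-t).round(4))
E
python3 go.py -50 -95 200
```

```text
t 0.5 box tcp mm [-283.9  473.   218.8] F [-0.22 -0.62  0.24] w 0.722
yaw err deg -1.0 tilt [-0.0015 -0.0073 -1.    ] J [ 90.2  22.2   0.2  -0.1 -68.4  15.1]
delta units [ 8.963 22.875  0.875] dist 0.6146
```

>>> servo_tool:
  deltas:
    - {"slide":[0.4,0.9,-0.04],"spin":0}
    - {"slide":[0.4,1,-0.04],"spin":0}
    - {"slide":[0.4,1,-0.04],"spin":0}
    - {"slide":[0.4,1,-0.04],"spin":0}
    - {"slide":[0.4,1,-0.04],"spin":0}
    - {"slide":[0.4,1,-0.04],"spin":0}
    - {"slide":[0.4,1,-0.04],"spin":0}
    - {"slide":[0.4,1,-0.04],"spin":0}
    - {"slide":[0.4,1,-0.04],"spin":0}
    - {"slide":[0.4,1,-0.04],"spin":0}

```text
time_s: 1.5
tcp_pos: [0.3216, 0.3822, 0.2248]
ee_rot: [[0.963, 0.27, -0.006], [0.27, -0.963, -0.018], [-0.01, 0.016, -1.0]]
wrist_force: [0.7, 0.3, 0.1]
gripper_width: 0.007
```

```bash
python3 go.py -50 -95 200
```

```text
t 1.5 box tcp mm [-178.8  218.6  224.8] F [0.67 0.29 0.08] w 0.007
yaw err deg -1.42 tilt [-0.0057 -0.0184 -0.9998] J [ 68.6  10.2 -15.9   0.1 -65.   37. ]
delta units [ 4.85  12.652  1.148] dist 0.3399
```

>>> servo_tool:
  deltas:
    - {"slide":[0.4,1,0],"spin":0.1}
    - {"slide":[0.4,1,0],"spin":0.1}
    - {"slide":[0.4,1,0],"spin":0}
    - {"slide":[0.4,1,0],"spin":0}
    - {"slide":[0.4,1,0],"spin":0}
    - {"slide":[0.4,1,0],"spin":0}
    - {"slide":[0.4,1,0],"spin":0}
    - {"slide":[0.4,1,0],"spin":0}
    - {"slide":[0.4,1,0],"spin":0}

```text
time_s: 2.4
tcp_pos: [0.467, 0.1756, 0.2249]
ee_rot: [[0.97, 0.242, -0.011], [0.242, -0.97, -0.022], [-0.016, 0.019, -1.0]]
wrist_force: [0.9, -0.2, 0.7]
gripper_width: 0.005
```

```bash
python3 go.py -50 -95 200
```

```text
t 2.4 box tcp mm [-88.7 -17.4 224.9] F [ 0.86 -0.19  0.67] w 0.005
yaw err deg 0.24 tilt [-0.0112 -0.0223 -0.9997] J [ 39.7  10.2 -16.1   0.6 -65.   64.1]
delta units [1.577 3.078 1.03 ] dist 0.0902
```

>>> servo_tool:
  deltas:
    - {"slide":[0.4,0.7,0.1],"spin":0}
    - {"slide":[0.4,0.7,0.2],"spin":0}
    - {"slide":[0.4,0.7,0.3],"spin":0}
    - {"slide":[0.3,0.6,0.3],"spin":0}
    - {"slide":[0.1,0.3,0.1],"spin":0}
    - {"slide":[0,0,0],"spin":0}
    - {"slide":[0,0,0],"spin":0}

```text
time_s: 3.1
tcp_pos: [0.5251, 0.1059, 0.1975]
ee_rot: [[0.971, 0.237, -0.016], [0.237, -0.971, -0.024], [-0.022, 0.019, -1.0]]
wrist_force: [0.2, -0.2, 0.5]
gripper_width: 0.003
```

```bash
python3 go.py -50 -95 110; python3 - <<'E'
from h import *
for n in ['scene','top','wrist']:
    c=cap(n,n+'1')
    f=c['frame'][:,:,::-1]
    if n!='wrist': 
        f=f[160:270,140:270] if n=='top' else f[130:290,280:460]
        f=cv2.resize(f,None,fx=4,fy=4,interpolation=cv2.INTER_CUBIC); cv2.imwrite(f'pics/{n}1z.png',f)
E
```

```text
t 3.1 box tcp mm [-49.6 -99.3 197.5] F [ 0.25 -0.2   0.47] w 0.003
yaw err deg 0.57 tilt [-0.0164 -0.0239 -0.9996] J [ 29.2  15.2 -13.8   0.8 -62.6  74.1]
delta units [ 0.059 -0.24   3.495] dist 0.0876
```

View pics/scene1z.png

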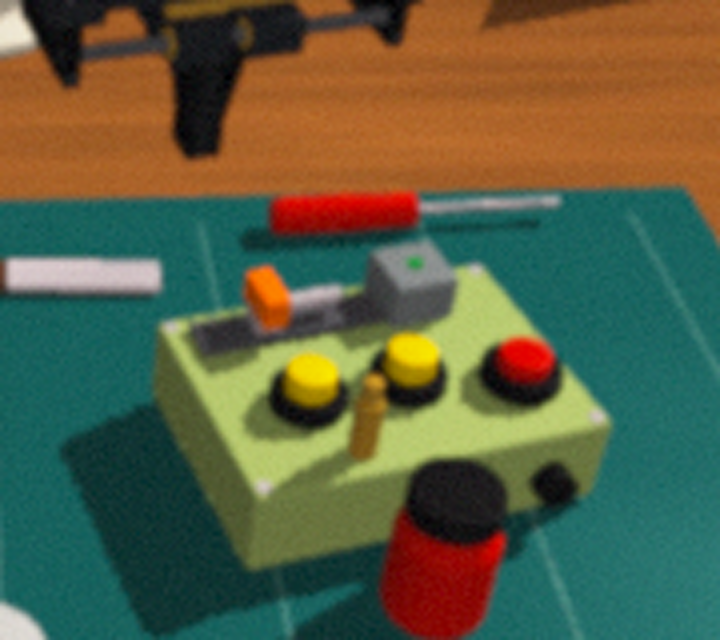

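View pics/wrist1.png

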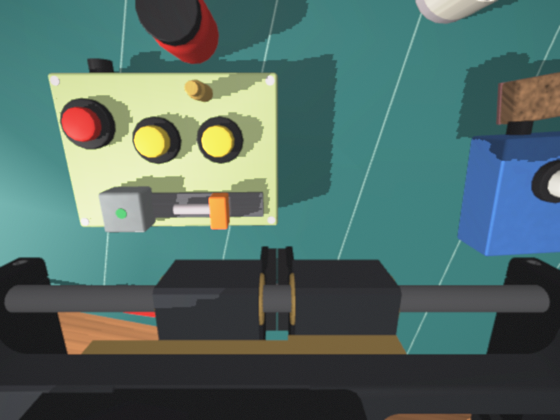

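```bash
python3 - <<'E'
from fit import *
Wc=dict(np.load('wrist1.npz')); p=np.load('box.npy')
o=[(Wc,(51,74),(.075,.105,.06)),(Wc,(277,73),(.075,-.105,.06)),(Wc,(276,225),(-.075,-.105,.06)),(Wc,(82,226),(-.075,.105,.06)),
(Wc,(152,141),(.015,.01,.086)),(Wc,(218,141),(.015,-.05,.086)),(Wc,(82,124),(.03,.072,.082)),(Wc,(122,213),(-.05,.045,.09))]
for nm,oo in (('w',o),('all',o+obs)):
    g=lambda p:np.concatenate([proj(c,W(p,q))-uv for c,uv,q in oo]); s=least_squares(g,p,loss='soft_l1')
    print(nm,s.x[:2],np.degrees(s.x[2]),g(s.x).reshape(-1,2)[:8].round(1).tolist())
f=Wc['frame'][180:240,190:280][:,:,::-1]
cv2.imwrite('pics/w1z.png',cv2.resize(f,None,fx=8,fy=8,interpolation=cv2.INTER_CUBIC))
f=Wc['frame'][50:240,40:290][:,:,::-1]
cv2.imwrite('pics/w1y.png',cv2.resize(f,None,fx=3,fy=3,interpolation=cv2.INTER_CUBIC))
E
```

```text
w [0.54844914 0.21212478] 13.82950268599442 [[-3.3, -2.5], [3.6, -1.2], [4.3, 0.9], [-0.2, 1.5], [-0.3, 0.6], [1.6, 0.4], [-1.8, 0.0], [-0.3, 0.2]]
all [0.54840346 0.21295216] 14.119527105967084 [[-4.5, -2.1], [2.3, -2.1], [3.9, 0.3], [-0.5, 1.9], [-1.3, 0.5], [0.6, -0.0], [-2.9, 0.3], [-0.9, 0.3]]
```

View pics/w1y.png

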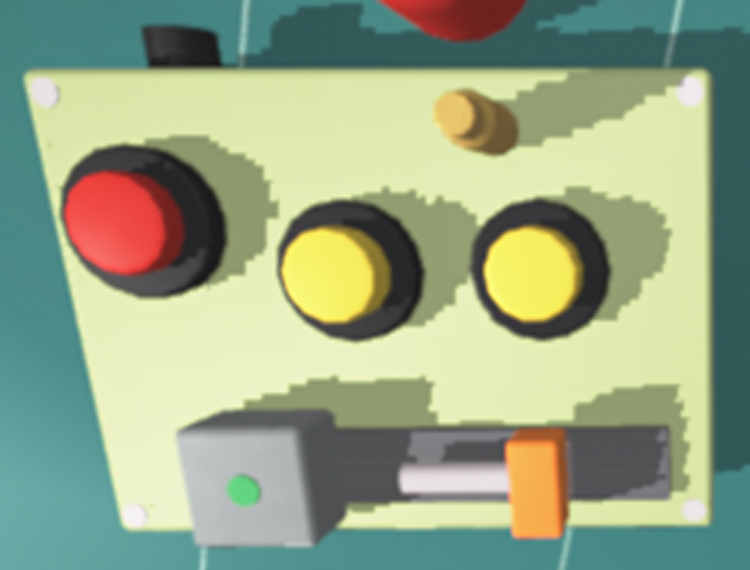

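```bash
python3 - <<'E'
from fit import *
Wc=dict(np.load('wrist1.npz'));p=np.array([.5484,.2132,np.radians(14.15)]);np.save('box.npy',p)
def box(P): d=P[:2]-p[:2];c,s_=np.cos(p[2]),np.sin(p[2]);return [c*d[0]+s_*d[1],-s_*d[0]+c*d[1]]
for u,v in [(567,435),(567,530),(510,490)]: print(box(ray(Wc,u/3+40,v/3+50,.094)))
E
python3 go.py -50 -95 110
```

```text
[np.float64(-0.032613405931148094), np.float64(-0.05783010161785956)]
[np.float64(-0.06341584206007587), np.float64(-0.0560820844707277)]
[np.float64(-0.049947728888619904), np.float64(-0.03920591669632277)]
t 3.25 box tcp mm [-48.7 -97.9 197.9] F [-0.23  0.78 -0.23] w 0.008
yaw err deg 0.4 tilt [-0.0154 -0.0234 -0.9996] J [ 29.2  15.1 -13.8   0.8 -62.5  74.1]
delta units [ 0.019 -0.183  3.515] dist 0.088
```

>>> servo_tool:
  deltas:
    - {"slide":[0,0,0.5],"spin":0}
    - {"slide":[0,0,0.6],"spin":0}
    - {"slide":[0,0,0.6],"spin":0}
    - {"slide":[0,0,0.6],"spin":0}
    - {"slide":[0,0,0.6],"spin":0}
    - {"slide":[0,0,0.5],"spin":0}
    - {"slide":[0,0,0.3],"spin":0}
    - {"slide":[0,0,0],"spin":0}

```text
time_s: 4.05
tcp_pos: [0.521, 0.1074, 0.0995]
ee_rot: [[0.97, 0.243, -0.015], [0.243, -0.97, -0.022], [-0.02, 0.017, -1.0]]
wrist_force: [-0.5, -0.2, 0.8]
gripper_width: 0.004
```

```bash
python3 go.py -50 -95 80
```

```text
t 4.05 box tcp mm [-52.4 -95.9  99.5] F [-0.51 -0.22  0.84] w 0.004
yaw err deg 0.09 tilt [-0.0147 -0.0217 -0.9997] J [ 29.5  20.8 -21.6   0.9 -48.9  74. ]
delta units [ 0.112 -0.051  0.777] dist 0.0197
```

>>> servo_tool:
  deltas:
    - {"slide":[0.1,0,0.4],"spin":0}
    - {"slide":[0,0,0.3],"spin":0}
    - {"slide":[0,-0.2,0.05],"spin":0}
    - {"slide":[0,-0.4,0],"spin":0}
    - {"slide":[0,-0.4,0],"spin":0}

```text
time_s: 4.55
tcp_pos: [0.5179, 0.1333, 0.0797]
ee_rot: [[0.97, 0.242, -0.012], [0.242, -0.97, -0.021], [-0.017, 0.017, -1.0]]
wrist_force: [1.0, 0.2, -0.2]
gripper_width: 0.01
```

```bash
python3 go.py -50 -13 81
```

```text
t 4.55 box tcp mm [-49.1 -70.   79.7] F [ 0.98  0.16 -0.21] w 0.01
yaw err deg 0.16 tilt [-0.0123 -0.0206 -0.9997] J [ 32.2  22.5 -22.5   0.9 -46.2  71.2]
delta units [-0.045 -2.28  -0.09 ] dist 0.057
```

>>> servo_tool:
  deltas:
    - {"slide":[0,-0.4,-0.03],"spin":0}
    - {"slide":[0,-0.4,-0.03],"spin":0}
    - {"slide":[0,-0.4,-0.03],"spin":0}
    - {"slide":[0,-0.3,-0.03],"spin":0}

```text
time_s: 4.95
tcp_pos: [0.5075, 0.1726, 0.0823]
ee_rot: [[0.97, 0.244, -0.013], [0.243, -0.97, -0.023], [-0.018, 0.019, -1.0]]
wrist_force: [1.1, -3.1, -1.6]
gripper_width: 0.006
```

```bash
python3 go.py -50 -13 81
```

```text
t 4.95 box tcp mm [-49.6 -29.3  82.3] F [ 1.06 -3.09 -1.64] w 0.006
yaw err deg 0.07 tilt [-0.013  -0.0227 -0.9997] J [ 36.5  22.4 -22.1   0.8 -46.9  67. ]
delta units [-0.016 -0.653  0.041] dist 0.0164
```

>>> servo_tool:
  deltas:
    - {"slide":[0,-0.25,0],"spin":0}
    - {"slide":[0,-0.2,0],"spin":0}
    - {"slide":[0,-0.15,0],"spin":0}

```text
time_s: 5.25
tcp_pos: [0.5034, 0.1891, 0.0824]
ee_rot: [[0.97, 0.245, -0.013], [0.244, -0.969, -0.023], [-0.018, 0.019, -1.0]]
wrist_force: [1.3, -2.7, -0.8]
gripper_width: 0.004
```

```bash
python3 go.py -50 -13 81
```

```text
t 5.25 box tcp mm [-49.5 -12.4  82.4] F [ 1.27 -2.66 -0.8 ] w 0.004
yaw err deg 0.01 tilt [-0.0126 -0.0228 -0.9997] J [ 38.2  22.6 -21.8   0.8 -47.   65.4]
delta units [-0.017  0.024  0.057] dist 0.0016
```

>>> servo_tool:
  deltas:
    - {"slide":[0,-0.12,0],"spin":0}
    - {"slide":[0,-0.12,0],"spin":0}

```text
time_s: 5.45
tcp_pos: [0.5018, 0.1954, 0.0824]
ee_rot: [[0.97, 0.244, -0.012], [0.244, -0.969, -0.023], [-0.018, 0.019, -1.0]]
wrist_force: [0.8, -2.1, -1.3]
gripper_width: 0.004
```

```bash
python3 go.py -50 -13 81
```

```text
t 5.45 box tcp mm [-49.5  -5.9  82.4] F [ 0.76 -2.1  -1.25] w 0.004
yaw err deg 0.02 tilt [-0.0125 -0.0227 -0.9997] J [ 38.9  22.6 -21.7   0.8 -47.   64.7]
delta units [-0.019  0.284  0.062] dist 0.0073
```

>>> servo_tool:
  deltas:
    - {"slide":[0,-0.12,0],"spin":0}
    - {"slide":[0,-0.12,0],"spin":0}

```text
time_s: 5.65
tcp_pos: [0.501, 0.1981, 0.0825]
ee_rot: [[0.969, 0.245, -0.013], [0.245, -0.969, -0.029], [-0.02, 0.025, -0.999]]
wrist_force: [11.3, -18.5, -2.0]
gripper_width: 0.006
```

```bash
python3 go.py -50 -13 81;  python3 - <<'E'
from h import *
f=np.vstack([cv2.resize(cap('scene','s2')['frame'][170:270,310:430],None,fx=5,fy=5,interpolation=2)])
cv2.imwrite('pics/s2z.png',f[:,:,::-1])
E
```

```text
t 5.65 box tcp mm [-49.7  -3.1  82.5] F [ 11.26 -18.48  -1.96] w 0.006
yaw err deg -0.03 tilt [-0.013  -0.0295 -0.9995] J [ 39.3  22.7 -21.7   1.1 -47.3  64.1]
delta units [-0.011  0.395  0.071] dist 0.01
```

View pics/s2z.png

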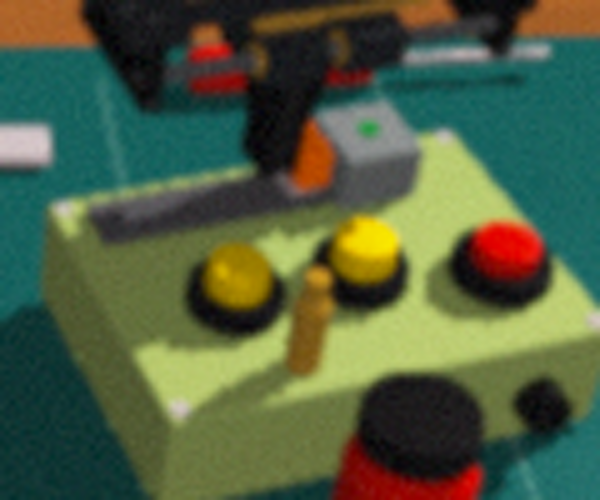

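>>> servo_tool:
  deltas:
    - {"slide":[0,0.3,-0.05],"spin":0}
    - {"slide":[0,0.3,-0.1],"spin":0}
    - {"slide":[0,0.1,-0.5],"spin":0}
    - {"slide":[0,0,-0.7],"spin":0}
    - {"slide":[0,0,-0.7],"spin":0}
    - {"slide":[0,0,-0.4],"spin":0}
    - {"slide":[0,0,-0.1],"spin":0}

```text
time_s: 6.4
tcp_pos: [0.5077, 0.1838, 0.1528]
ee_rot: [[0.97, 0.244, -0.009], [0.244, -0.97, -0.024], [-0.014, 0.021, -1.0]]
wrist_force: [1.2, 0.2, 1.2]
gripper_width: 0.007
```

```bash
python3 go.py 15 -20 135; python3 - <<'E'
from h import *
cap('wrist','w3')
f=cap('scene','s3')['frame'][150:270,310:450]
cv2.imwrite('pics/s3z.png',cv2.resize(f,None,fx=5,fy=5,interpolation=2)[:,:,::-1])
E
```

```text
t 6.4 box tcp mm [-46.7 -18.6 152.8] F [1.18 0.17 1.15] w 0.007
yaw err deg 0.04 tilt [-0.0088 -0.0242 -0.9997] J [ 37.6  17.9 -17.    0.9 -56.4  66. ]
delta units [2.477 0.042 0.675] dist 0.0642
```

View pics/w3.png

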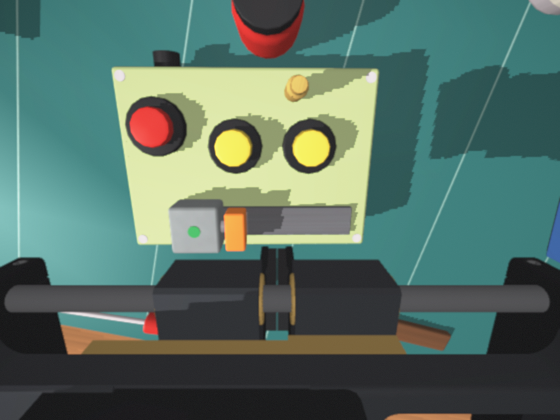

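View pics/s3z.png

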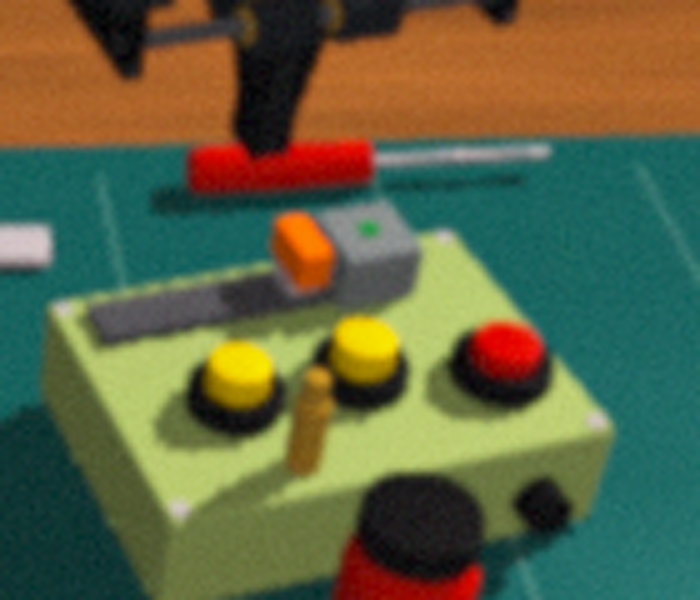

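>>> servo_tool:
  deltas:
    - {"slide":[0.5,0,0],"spin":0}
    - {"slide":[0.7,0,0],"spin":0}
    - {"slide":[0.7,0,0],"spin":0}
    - {"slide":[0.4,0,0],"spin":0}
    - {"slide":[0.1,0,0],"spin":0}
    - {"slide":[0,0,0],"spin":0}
  gripper: 100

```text
time_s: 7.1
tcp_pos: [0.5635, 0.1975, 0.1455]
ee_rot: [[0.97, 0.244, -0.02], [0.243, -0.969, -0.029], [-0.026, 0.023, -0.999]]
wrist_force: [0.1, 0.5, -0.4]
gripper_width: 0.468
```

```bash
python3 go.py 15 -20 100; python3 - <<'E'
from fit import *
Wc=dict(np.load('w3.npz')); p=np.load('box.npy')
o=[(Wc,(234,149),(.015,.01,.086)),(Wc,(311,147),(.015,-.05,.086)),(Wc,(151,127),(.03,.072,.082)),(Wc,(194,231),(-.05,.045,.09))]
g=lambda p:np.concatenate([proj(c,W(p,q))-uv for c,uv,q in o]); s=least_squares(g,p)
print(s.x[:2],np.degrees(s.x[2]),g(s.x).round(1), 'mid',W(s.x,(.015,-.02,0)),W(p,(.015,-.02,0)))
cap('wrist','w4')
f=cap('scene','s4')['frame'][130:270,310:450]
cv2.imwrite('pics/s4z.png',cv2.resize(f,None,fx=4,fy=4,interpolation=2)[:,:,::-1])
E
```

```text
t 7.1 box tcp mm [ 10.8 -18.9 145.5] F [ 0.14  0.49 -0.41] w 0.468
yaw err deg 0.06 tilt [-0.0199 -0.0289 -0.9994] J [ 35.2  23.8  -8.8   0.8 -59.2  68.5]
delta units [2.160e-01 1.000e-03 1.817e+00] dist 0.0457
[0.54833614 0.21405016] 14.4414025828248 [-0.3 -1.1  2.6  0.3 -1.5  0.5 -0.7  0.7] mid [0.56784999 0.19842294 0.        ] [0.56783411 0.19747374 0.        ]
```

View pics/w4.png

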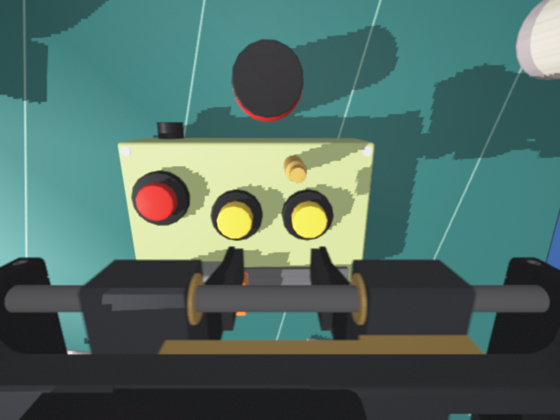

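View pics/s4z.png

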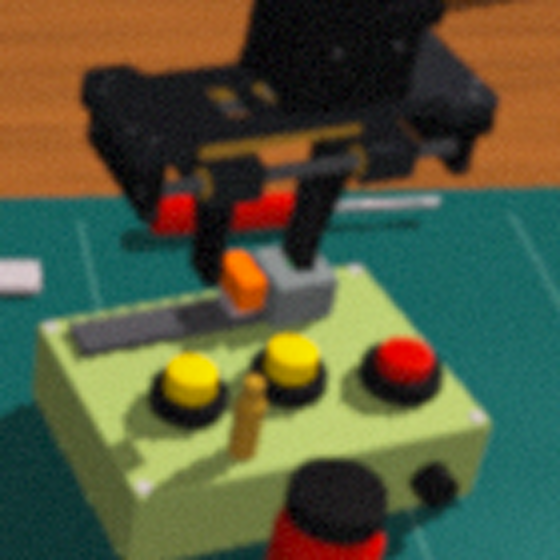

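>>> servo_tool:
  deltas:
    - {"slide":[0.1,0,0.4],"spin":0}
    - {"slide":[0.1,0,0.5],"spin":0}
    - {"slide":[0.05,0,0.4],"spin":0}
    - {"slide":[0,0,0.1],"spin":0}
    - {"slide":[0,0,-0.02],"spin":0}

```text
time_s: 7.7
tcp_pos: [0.5669, 0.1973, 0.1076]
ee_rot: [[0.969, 0.244, -0.022], [0.244, -0.969, -0.03], [-0.028, 0.023, -0.999]]
wrist_force: [0.7, 0.2, -0.9]
gripper_width: 0.611
```

```bash
python3 go.py 15 -20 90; python3 - <<'E'
from h import *
f=cap('scene','s5')['frame'][130:270,310:450]
cv2.imwrite('pics/s5z.png',cv2.resize(f,None,fx=4,fy=4,interpolation=2)[:,:,::-1])
cap('wrist','w5')
E
```

```text
t 7.7 box tcp mm [ 14.  -19.9 107.6] F [ 0.71  0.15 -0.93] w 0.611
yaw err deg 0.04 tilt [-0.0219 -0.0296 -0.9993] J [ 35.   26.3 -10.8   0.8 -54.8  68.7]
delta units [ 0.06  -0.014  0.702] dist 0.0176
```

View pics/s5z.png

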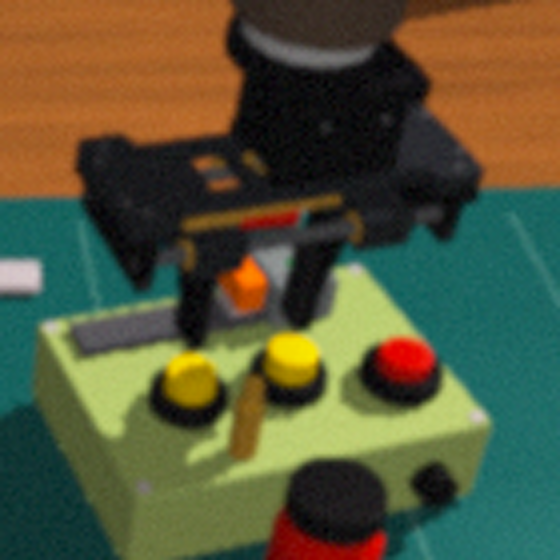

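View pics/w5.png

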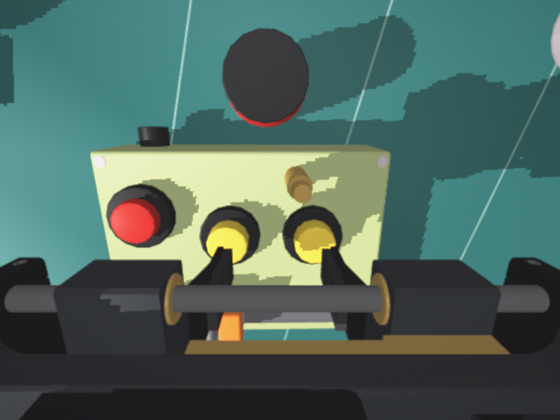

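```bash
python3 - <<'E'
from fit import *
c=dict(np.load('w5.npz'));s=sense();R=s['ee_rot'];t=s['tcp_pos'];p=np.load('box.npy')
for y in (-.030,-.0265,.0265,.030): print('tip',y,proj(c,t+R@np.array([0,y,0])).round(1))
for y in (.01,-.05): print('btn',proj(c,W(p,(.015,y,.086))).round(1))
f=c['frame'][190:340,190:370]
cv2.imwrite('pics/w5z.png',cv2.resize(f,None,fx=4,fy=4,interpolation=2)[:,:,::-1])
E
```

```text
tip -0.03 [224.2 262.9]
tip -0.0265 [230.1 262.9]
tip 0.0265 [319.  262.8]
tip 0.03 [324.8 262.8]
btn [229.2 246.8]
btn [319.  245.9]
```

View pics/w5z.png

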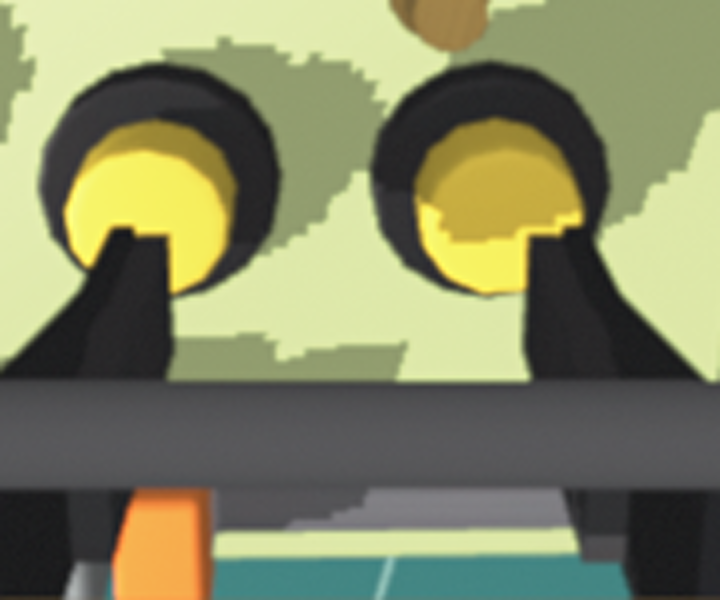

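>>> servo_tool:
  deltas:
    - {"slide":[0.04,-0.04,0.2],"spin":0}
    - {"slide":[0.03,-0.04,0.2],"spin":0}
    - {"slide":[0,0,0.2],"spin":0}
    - {"slide":[0,0,0.1],"spin":0}
    - {"slide":[0,0,0],"spin":0}

```text
time_s: 8.3
tcp_pos: [0.5688, 0.2001, 0.0904]
ee_rot: [[0.969, 0.245, -0.019], [0.244, -0.969, -0.028], [-0.025, 0.022, -0.999]]
wrist_force: [-0.4, 0.1, 0.4]
gripper_width: 0.607
```

```bash
python3 go.py 15 -18 78; python3 - <<'E'
from h import *
c=cap('wrist','w6');f=c['frame'][190:340,190:370]
cv2.imwrite('pics/w6z.png',cv2.resize(f,None,fx=4,fy=4,interpolation=2)[:,:,::-1])
f=cap('scene','s6')['frame'][170:270,320:440]
cv2.imwrite('pics/s6z.png',cv2.resize(f,None,fx=5,fy=5,interpolation=2)[:,:,::-1])
E
```

```text
t 8.3 box tcp mm [ 16.6 -17.7  90.4] F [-0.36  0.11  0.42] w 0.607
yaw err deg 0.01 tilt [-0.0186 -0.0275 -0.9994] J [ 35.1  27.6 -11.6   0.9 -52.6  68.5]
delta units [-0.05   0.     0.499] dist 0.0125
```

View pics/w6z.png

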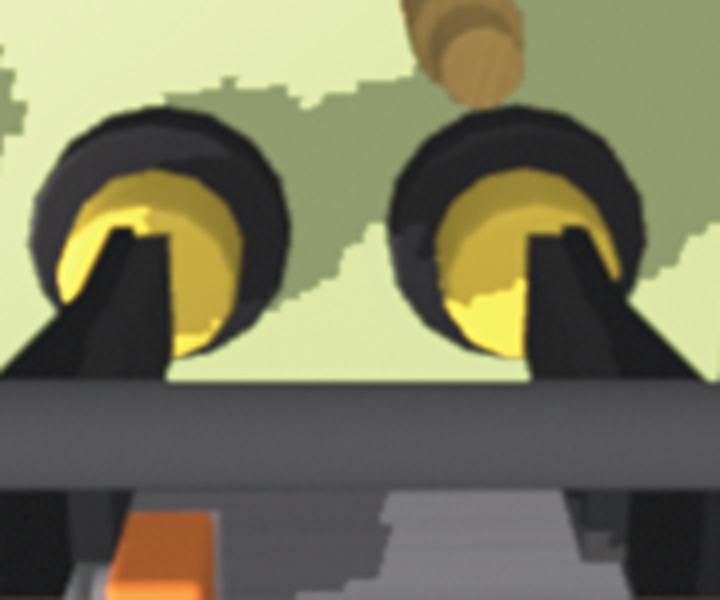

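View pics/s6z.png

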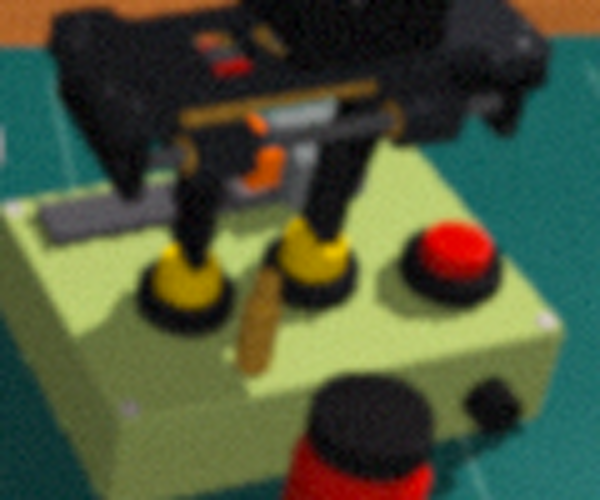

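>>> servo_tool:
  deltas:
    - {"slide":[0,0,0.25],"spin":0}
    - {"slide":[0,0,0.25],"spin":0}
    - {"slide":[0,0,0.1],"spin":0}
    - {"slide":[0,0,0.05],"spin":0}

```text
time_s: 8.8
tcp_pos: [0.57, 0.2005, 0.0778]
ee_rot: [[0.969, 0.246, -0.014], [0.246, -0.969, -0.026], [-0.02, 0.022, -1.0]]
wrist_force: [-2.6, 0.3, 7.8]
gripper_width: 0.607
```

```bash
python3 go.py 15 -18 77
```

```text
t 8.8 box tcp mm [ 17.8 -17.6  77.8] F [-2.6   0.3   7.83] w 0.607
yaw err deg -0.07 tilt [-0.0138 -0.026  -0.9996] J [ 35.1  28.4 -12.4   1.  -50.7  68.5]
delta units [-0.111  0.016  0.035] dist 0.0029
```

>>> servo_tool:
  deltas:
    - {"slide":[-0.03,0,0.06],"spin":0}
    - {"slide":[-0.03,0,0.06],"spin":0}
    - {"slide":[-0.02,0,0.05],"spin":0}
    - {"slide":[0,0,0.05],"spin":0}
    - {"slide":[0,0,0.05],"spin":0}

```text
time_s: 9.3
tcp_pos: [0.57, 0.2005, 0.0785]
ee_rot: [[0.969, 0.247, -0.007], [0.247, -0.969, -0.025], [-0.012, 0.022, -1.0]]
wrist_force: [-2.8, -0.0, 7.6]
gripper_width: 0.606
```

```bash
python3 go.py 15 -18 77; python3 - <<'E'
from h import *
c=cap('wrist','w7');f=c['frame'][190:340,190:370]
cv2.imwrite('pics/w7z.png',cv2.resize(f,None,fx=4,fy=4,interpolation=2)[:,:,::-1])
f=cap('scene','s7')['frame'][170:270,320:440]
cv2.imwrite('pics/s7z.png',cv2.resize(f,None,fx=5,fy=5,interpolation=2)[:,:,::-1])
E
```

```text
t 9.3 box tcp mm [ 17.8 -17.6  78.5] F [-2.84 -0.05  7.57] w 0.606
yaw err deg -0.17 tilt [-0.0065 -0.0248 -0.9997] J [ 35.2  28.1 -12.8   1.2 -50.2  68.3]
delta units [-0.112  0.015  0.063] dist 0.0032
```

View pics/s7z.png

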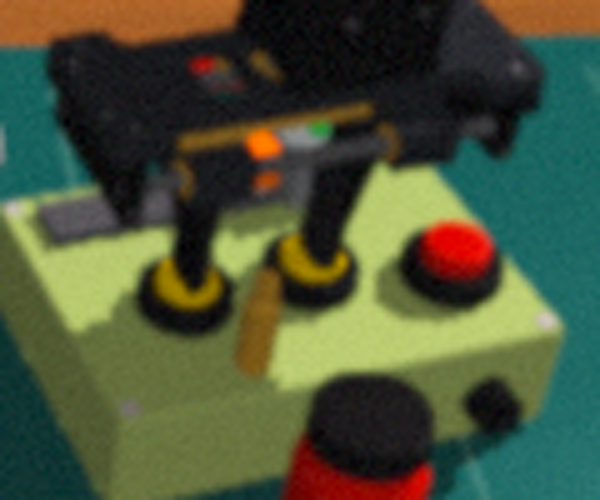

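>>> servo_tool:
  deltas:
    - {"slide":[-0.05,0,0.12],"spin":0}
    - {"slide":[-0.05,0,0.12],"spin":0}
    - {"slide":[-0.05,0,0.1],"spin":0}
    - {"slide":[-0.05,0,0.09],"spin":0}
    - {"slide":[-0.05,0,0.09],"spin":0}
    - {"slide":[-0.05,0,0.09],"spin":0}

```text
time_s: 10.0
tcp_pos: [0.57, 0.2006, 0.0771]
ee_rot: [[0.968, 0.251, 0.014], [0.251, -0.968, -0.019], [0.009, 0.022, -1.0]]
wrist_force: [-2.3, -0.7, 10.8]
gripper_width: 0.61
```

```bash
python3 go.py 15 -18 77
```

```text
t 10.0 box tcp mm [ 17.8 -17.5  77.1] F [-2.3  -0.72 10.76] w 0.61
yaw err deg -0.38 tilt [ 0.0143 -0.0192 -0.9997] J [ 35.4  27.7 -14.1   1.8 -48.2  67.9]
delta units [-0.114  0.017  0.003] dist 0.0029
```

>>> servo_tool:
  deltas:
    - {"slide":[0,0,0.09],"spin":0}
    - {"slide":[0,0,0.09],"spin":0}
    - {"slide":[0,0,0.09],"spin":0}
    - {"slide":[0,0,0.09],"spin":0}
    - {"slide":[0,0,0.09],"spin":0}
    - {"slide":[0,0,0.09],"spin":0}
    - {"slide":[0,0,0.09],"spin":0}
    - {"slide":[0,0,0.09],"spin":0}
    - {"slide":[0,0,0.09],"spin":0}
    - {"slide":[0,0,0.09],"spin":0}

```text
time_s: 11.0
tcp_pos: [0.5702, 0.2006, 0.0771]
ee_rot: [[0.967, 0.255, 0.023], [0.255, -0.967, -0.019], [0.017, 0.025, -1.0]]
wrist_force: [-5.2, -1.0, 14.0]
gripper_width: 0.611
```

```bash
python3 go.py 15 -18 77
```

```text
t 11.0 box tcp mm [ 18.1 -17.6  77.1] F [-5.23 -1.01 13.98] w 0.611
yaw err deg -0.62 tilt [ 0.0231 -0.0193 -0.9995] J [ 35.6  27.5 -14.6   2.3 -47.5  67.7]
delta units [-0.122  0.016  0.002] dist 0.0031
```

>>> servo_tool:
  deltas:
    - {"slide":[-0.02,0,0.08],"spin":0}
    - {"slide":[-0.02,0,0.08],"spin":0}
    - {"slide":[-0.02,0,0.08],"spin":0}
    - {"slide":[-0.02,0,0.08],"spin":0}
    - {"slide":[-0.02,0,0.08],"spin":0}
    - {"slide":[-0.02,0,0.08],"spin":0}
    - {"slide":[-0.02,0,0.08],"spin":0}
    - {"slide":[-0.02,0,0.08],"spin":0}
    - {"slide":[-0.02,0,0.08],"spin":0}
    - {"slide":[-0.02,0,0.08],"spin":0}

```text
time_s: 12.0
tcp_pos: [0.5702, 0.2006, 0.0773]
ee_rot: [[0.965, 0.258, 0.041], [0.258, -0.966, -0.015], [0.036, 0.025, -0.999]]
wrist_force: [-3.5, -0.5, 11.5]
gripper_width: 0.609
```

```bash
python3 go.py 15 -18 77;python3 - <<'E'
from h import *
f=cap('scene','s8')['frame'][170:270,320:440]
cv2.imwrite('pics/s8z.png',cv2.resize(f,None,fx=5,fy=5,interpolation=2)[:,:,::-1])
E
```

```text
t 12.0 box tcp mm [ 18.1 -17.5  77.3] F [-3.52 -0.53 11.53] w 0.609
yaw err deg -0.84 tilt [ 0.0409 -0.0153 -0.999 ] J [ 35.8  27.1 -15.6   2.9 -45.9  67.2]
delta units [-0.125  0.018  0.008] dist 0.0032
```

View pics/s8z.png

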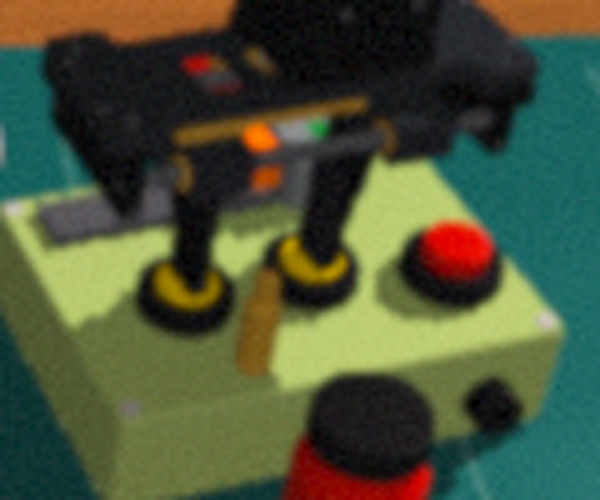

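>>> servo_tool:
  deltas:
    - {"slide":[0,0,0.09],"spin":0}
    - {"slide":[0,0,0.09],"spin":0}
    - {"slide":[0,0,0.09],"spin":0}
    - {"slide":[0,0,-0.4],"spin":0}
    - {"slide":[0,0,-0.5],"spin":0}
    - {"slide":[0,0,-0.8],"spin":0}
    - {"slide":[0,0,-0.8],"spin":0}
    - {"slide":[0,0,-0.8],"spin":0}
    - {"slide":[0,0,-0.8],"spin":0}

```text
time_s: 12.95
tcp_pos: [0.5637, 0.2011, 0.1808]
ee_rot: [[0.965, 0.258, 0.037], [0.259, -0.966, -0.018], [0.031, 0.027, -0.999]]
wrist_force: [-0.1, -0.7, 0.6]
gripper_width: 0.606
```

>>> servo_tool:
  deltas:
    - {"slide":[0,0,-0.6],"spin":0}
    - {"slide":[0,0,-0.2],"spin":0}
    - {"slide":[0,0,0],"spin":0}
    - {"slide":[0,0,0],"spin":0}

```text
time_s: 13.35
tcp_pos: [0.563, 0.2019, 0.2034]
ee_rot: [[0.965, 0.258, 0.04], [0.259, -0.966, -0.016], [0.034, 0.025, -0.999]]
wrist_force: [0.1, 0.7, 0.4]
gripper_width: 0.609
```

```bash
python3 go.py 15 -18 77;python3 - <<'E'
from h import *
cap('top','t9'); f=cap('scene','s9')['frame']
cv2.imwrite('pics/s9z.png',cv2.resize(f[150:290,310:450],None,fx=4,fy=4,interpolation=2)[:,:,::-1])
E
```

```text
t 13.35 box tcp mm [ 11.4 -14.5 203.4] F [0.09 0.67 0.43] w 0.609
yaw err deg -0.85 tilt [ 0.0398 -0.0157 -0.9991] J [ 36.3  19.3  -7.5   2.4 -61.9  67.6]
delta units [-0.033  0.012  5.061] dist 0.1265
```

View pics/s9z.png

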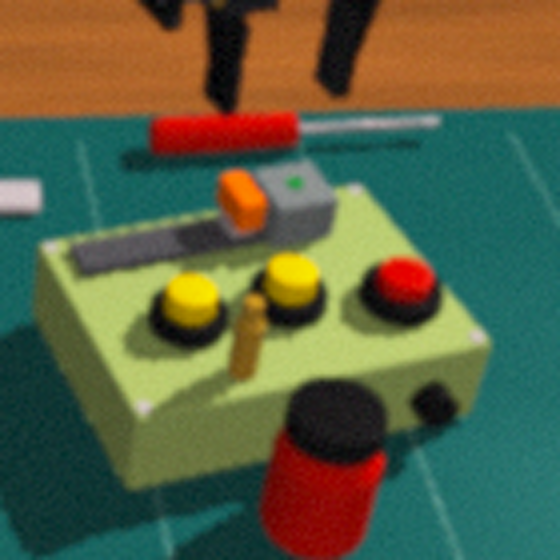

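View pics/s9.png

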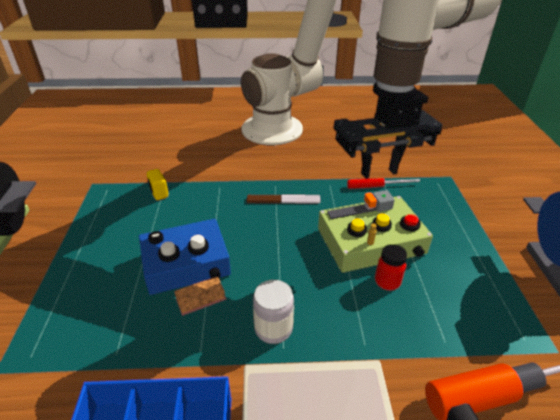

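```bash
python3 -c "
from h import *
print(r.finish_job())"
```

```text
the job is handed in; nothing more can be done
None
```

The sander reset is done and handed in at about 13.5 s of the 42 s allowed. The system gives no verdict, so what follows rests on my own readings and pictures.

- **Slide:** I pushed the orange slide with the shut fingertips until the wrist force jumped from about 2.5 N to about 22 N at its stop. In the last picture it still sits just short of the grey receiver.
- **Yellow buttons:** I set the fingertips about 60 mm apart and pressed both buttons together. The TCP height put them about 9 mm down on average, with 11–14 N in total, for over 2 s. I then lifted straight up.
- **Last checks:** the final picture shows both yellow buttons up and the red button unpressed. The loose things are where they were in the first picture. The arm is clear at TCP height 0.20 m with a wrist force under 1 N.

Some things did not go or agree exactly:
- **Shallow start to the hold:** in the first 0.5 s the depth eased to about 7.5 mm on average, and the tool was slightly tilted. I pressed deeper and counted the 2 s from there.
- **Tool tilt:** the tool tilted gradually to about 2.5° while holding.
- **Box position:** the camera views disagreed by up to about 3 mm on where the green box stood.

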